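# Wipe the brass offcuts off the bench plate with the scraper block

### The arm

A 7-joint arm with a two-finger parallel gripper is mounted at the origin on the work surface. World frame = base frame: x ahead of the robot, y to its left, z up, the work surface at z = 0. Lengths are in m, angles in rad, forces in N, time in s.
With the tool pointing down it reaches from about 0.4 to 0.85 m from the base axis. Payload 10.4 kg.
Tool frame: the origin (TCP) lies between the finger pads; the fingertips stand ahead of it and the grasp point (between the pads) lies 3 mm ahead of it (r.tips_ahead is the z of the fingertips in the tool frame, in m); z points along the fingers, y is the line along which they close (so a half turn about z gives the same grasp; the last joint's range is limited). The gripper opens to 87 mm and grips with 3 to 60 N. Pads are 19 mm wide; open, the fingers measure 117 mm over their backs; the gripper's body (75 mm by 190 mm) begins 51 mm behind the grasp point.
Start: joints at [-1.194, 0.332, -0.065, 1.46, 0.022, 1.35, -0.088], TCP at [0.243, 0.576, 0.245] pointing down, gripper open.
Joint ranges: [-2.6, 2.6], [-0.5, 2.12], [-1.47, 1.34], [0.16, 2.42], [-1.27, 4.41], [0.06, 2.06], [-2.6, 2.6]. Speed limits (rad/s): [2.22, 2.22, 2.79, 2.79, 3.14, 3.14, 3.14].

### API

Orientations are given as a unit quaternion [x, y, z, w].
In Python, from bench import telemetry, camera, get_calibration, r gives the robot as it stands.
- The arm moves only by the tool drive_tool, never from a script. Its argument "series" is one flat list of numbers, 7 for each row, row after row: the turn, a rotation vector about the tool's x, y, z in units of 5 degrees (1.0 is 5 degrees), then the shift along the tool's x, y, z in units of 40 mm (1.0 is 40 mm), then the opening, from -1 (shut) to 1 (fully open). A call has 1 to 10 rows; each row is the pose to reach, as a shift and turn from the pose commanded when the call began, along the tool's axes at that moment; what a row does not reach only later rows make up. A row lasts 1/12 s, in which the tool goes at most 41.7 mm and 7.16 degrees, less where a joint would pass 70% of its speed; a pose out of reach is approached as far as the arm can. A call with a gripper value outside its range is refused whole. The fingers move at their own pace and stop on an object; "grip_force" is the grip in N (left out, the last holds). Time passes only in rows, so rows that repeat a pose let the fingers close. It gives the time, the measured TCP pose, the force, the opening and the grip force at its end, in the units of the state.
- telemetry.read_state(): the state, without advancing time (a new reading comes with each control period).
- camera(name): name is "scene" or "top"; returns the picture (400x640x3 uint8, red, green, blue); there is no depth.
- get_calibration(name): a dict with "fovy" (degrees; the focal length in pixels is half the picture's height over the tangent of half this angle, whatever the lens; pixels are square), "cx", "cy" (the principal point, pixels), "xyz" and "rotation" of the camera in the world. Camera axes: x right, y up, looking along -z (the intrinsics and any distortion apply to the point x, -y, -z); pixel columns grow to the right and rows downward; lengths in m; the calibration is good to about 2 mm. A picture is of the moment at which its call begins. get_calibration takes no time and is no camera call.
- r.close_job(): hands the job in; it is judged then, once.
The state is a dict: "time": time; "joint_positions": joint angles; "joint_vel": joint speeds; "joint_torque": joint torques, N m; "ee_pos": TCP position; "eef_rot": TCP orientation; "ft_force": force on the tool from outside, world axes, zero at the start; "torque": the same for the moment, N m; "width": finger opening in m; "grip_force": force on a finger pad.
Only numpy, scipy, OpenCV 4.12 (cv2) and the standard library are available. Lean on these libraries where they do the work, as an engineer would, in place of code of your own. Each camera call takes 0.05 s, during which the arm holds its last target. There are 200 camera calls.

### The job

Two little brass offcuts are lying on the dark steel bench plate. Take the wooden scraper block from the turntable, wipe both offcuts over the plate's edge into the aluminium catch tray with it (only the block may touch them, not the gripper), then stand the block upright on the cleared plate and let go.

Things in the scene. Friction and masses are not known exactly. Their poses are not given: they have to be found in the camera images.
- scraper: Loose pale wooden block, 0.12 kg, an upside-down T standing on the round teak turntable (320 mm across, top 40 mm over the shelf, turns stiffly), opposite fly box, cork grip and jar (all under 70 mm tall). Foot 120 (x) x 30 (y) x 18 mm high; centred on it a grip ridge 80 (x) x 22 (y) x 45 mm high, 63 mm overall. Origin: centre of the foot's underside, z up.
- bench_plate: Fixed dark steel plate, 170 (x) x 200 (y) mm, flat top 40 mm above the shelf, yaw within 20 degrees; origin: centre of its underside, z up. Joined to its +y edge is an open aluminium catch tray, y = +100 to +200 mm, 170 mm wide in x, floor 6 mm and outer rims 26 mm above the shelf; no rim between plate and tray.
- chip_a: Loose brass offcut, 20 (x) x 14 (y) mm, 10 mm high with a step down to 6 mm at its +x end, 18 g; lies on the bench plate's top at any yaw, within 50 mm of the plate's centre line (the line x = 0). Origin: centre of its underside.
- chip_b: A second loose brass offcut, the same as the first, on the other side of the plate's centre line. Origin: centre of its underside.
Not all that is in view belongs to the job. There is more than one size of the scraper; the one meant has the size given above.

How it is judged:
On the way, in this order (a step that is already met when the one before it is completed fails the run):
1. the scraper block is held clear of the turntable (height (world z) of scraper above 0.055 m and contact force between scraper and the fingers above 1 N), for 0.2 s.
2. both offcuts lie in the catch tray, the block still in the gripper (y of chip_a in the frame of bench_plate between 0.098 and 0.2 m and x of chip_a in the frame of bench_plate between -0.085 and 0.085 m and z of each of chip_a, chip_b in the frame of bench_plate below 0.03 m and y of chip_b in the frame of bench_plate between 0.098 and 0.2 m and x of chip_b in the frame of bench_plate between -0.085 and 0.085 m and contact force between scraper and the fingers above 1 N), for 0.2 s.
At the end, for the whole second after the job is handed in: Both offcuts lie at rest in the catch tray (within its outline, below 30 mm above the shelf), and the scraper block stands at rest and released, foot down on the bench plate's top: its centre over the plate, underside within 4 mm of the top, within 10 degrees of upright (y of chip_a in the frame of bench_plate between 0.098 and 0.2 m and x of chip_a in the frame of bench_plate between -0.085 and 0.085 m and z of each of chip_a, chip_b in the frame of bench_plate below 0.03 m and y of chip_b in the frame of bench_plate between 0.098 and 0.2 m and x of chip_b in the frame of bench_plate between -0.085 and 0.085 m and z of scraper in the frame of bench_plate between 0.036 and 0.044 m and x of scraper in the frame of bench_plate between -0.085 and 0.085 m and y of scraper in the frame of bench_plate between -0.1 and 0.1 m and angle between scraper's own z axis and vertical below 0.17 rad and linear speed of each of scraper, chip_a, chip_b below 0.02 m/s); the robot touches nothing.
It fails at once if an offcut is touched by the gripper or arm instead of the block (over 0.5 N) (contact force between any of chip_a, chip_b and the fingers above 0.5 N or contact force between any of chip_a, chip_b and the arm above 0.5 N).
It also fails if it takes over 46 s, if anything falls off the work surface, if the arm or the gripper's body presses on something with over 40 N, if the wrist force passes 120 N, or if a joint passes its speed limit or range.

## Working session

There is one attempt and no reset: what is moved stays moved. The work goes in short steps, Python scripts to look and compute and a tool call to move; the robot and the scene stay as the last step left them, time stands still between calls to the robot, and variables do not carry over. Pictures are saved under pics/ and viewed, at most 10 in all, crops included, and the job is handed in when it is done.

Besides the shell and the picture viewer there is one more tool, called after ">>>" as name(argument=value, ...) on one line, values as JSON. drive_tool: Moves the arm, as the interface text tells. Its arguments: {"type":"object","properties":{"series":{"type":"array"},"grip_force":{"type":"number"}},"required":["series"]}

```bash
mkdir -p pics; ls; python3 - <<'E'
from bench import telemetry,camera,get_calibration,r
import cv2
for n in("scene","top"):
    print(n,get_calibration(n)); cv2.imwrite(f"pics/{n}0.png",camera(n)[:,:,::-1])
print(r.tips_ahead,telemetry.read_state())
E
```

```text
pics
scene {'fovy': 54.53426328801943, 'cx': 323.2398502835734, 'cy': 203.30469501908595, 'xyz': array([ 1.19993496, -0.01988168,  0.51501955]), 'rotation': array([0.31478732, 0.28754431, 0.62096456, 0.65774632])}
top {'fovy': 52.3878399133114, 'cx': 316.5273238902961, 'cy': 201.82607512668352, 'xyz': array([ 0.60836101, -0.00768037,  0.79297414]), 'rotation': array([-0.02142409,  0.01226058,  0.71559499, -0.69807915])}
0.022 {'time': 0.1, 'joint_positions': array([-1.19358973,  0.33278417, -0.06469239,  1.46085286,  0.02159512,
        1.34991675, -0.08853018]), 'joint_vel': array([-0.00026968, -0.00357577, -0.00162845, -0.00230402, -0.00029083,
        0.00111665,  0.00169504]), 'joint_torque': array([ 1.69510535e-03, -6.24544859e+01,  2.49752548e-02, -3.90718460e+01,
       -6.13189791e-02,  3.64461599e-02,  6.57955866e-05]), 'ee_pos': array([0.24315475, 0.57541072, 0.2438509 ]), 'eef_rot': array([ 1.98583989e-01,  9.80083669e-01, -6.25350605e-04, -9.80545190e-05]), 'ft_force': array([-0.45105574, -0.14719296, -0.37391822]), 'torque': array([-0.00498991, -0.0181065 ,  0.04858805]), 'grip_force': 0.0, 'width': 0.08723032472931404}
```

View pics/scene0.png

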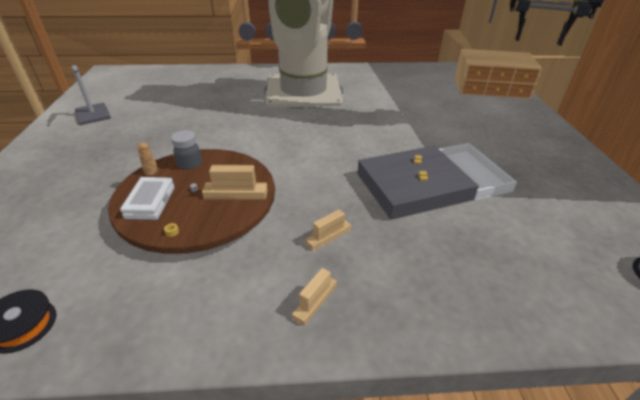

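View pics/top0.png

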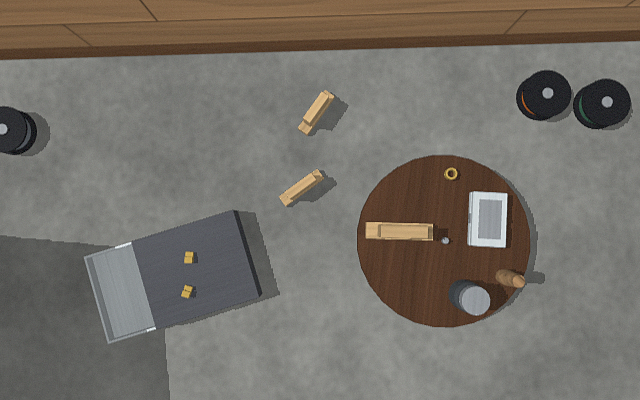

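The scene picture shows the turntable (left, about (193,195)) carrying a block at (235,185) and the plate with two chips at (420,167). In the top picture the block is at (400,231), the plate around (205,270) and the chips at (190,257) and (187,292). Two smaller decoy blocks lie on the shelf.

```bash
cat > h.py <<'E'
import numpy as np
from scipy.spatial.transform import Rotation as R
from bench import get_calibration
def cam(n):
    c=get_calibration(n); return c,200/np.tan(np.radians(c["fovy"]/2)),R.from_quat(c["rotation"])
def p2w(n,u,v,z):
    c,f,q=cam(n); d=q.apply([(u-c["cx"])/f,-(v-c["cy"])/f,-1]); return c["xyz"]+d*(z-c["xyz"][2])/d[2]
def w2p(n,p):
    c,f,q=cam(n); a=q.inv().apply(np.array(p)-c["xyz"]); return np.array([c["cx"]-f*a[0]/a[2],c["cy"]+f*a[1]/a[2]])
def rows(st,p,yaw):
    """shift/turn units in tool frame to get to world p, tool down with tool-y axis at world angle yaw"""
    q=R.from_quat(st["eef_rot"]); y=np.array([np.cos(yaw),np.sin(yaw),0]); 
    if q.as_matrix()[:,1]@y<0: y=-y
    z=np.array([0,0,-1.]); t=R.from_matrix(np.c_[np.cross(y,z),y,z])
    return np.round((q.inv()*t).as_rotvec(degrees=True)/5,2),np.round(q.inv().apply(np.array(p)-st["ee_pos"])/.04,3)
E
python3 - <<'E'
import cv2
a=cv2.imread("pics/top0.png")
p=cv2.resize(a[200:350,75:285],None,fx=3.8,fy=3.8,interpolation=3)
cv2.imwrite("pics/c1.png",p)
cv2.imwrite("pics/c2.png",cv2.resize(a[190:290,350:480],None,fx=6,fy=6,interpolation=3))
b=cv2.imread("pics/scene0.png")
cv2.imwrite("pics/c3.png",cv2.resize(b[135:225,350:520],None,fx=4.7,fy=4.7,interpolation=3))
E
```

```text
(no output)
```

View pics/c1.png

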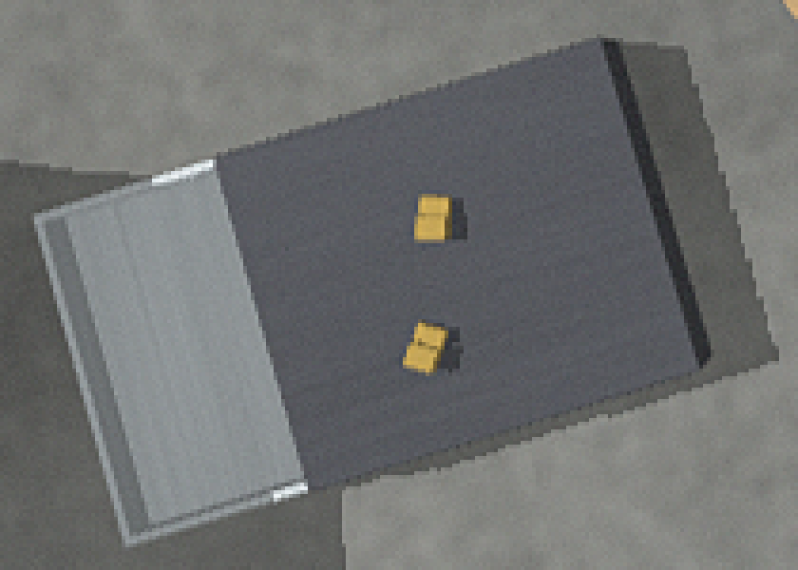

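View pics/c2.png

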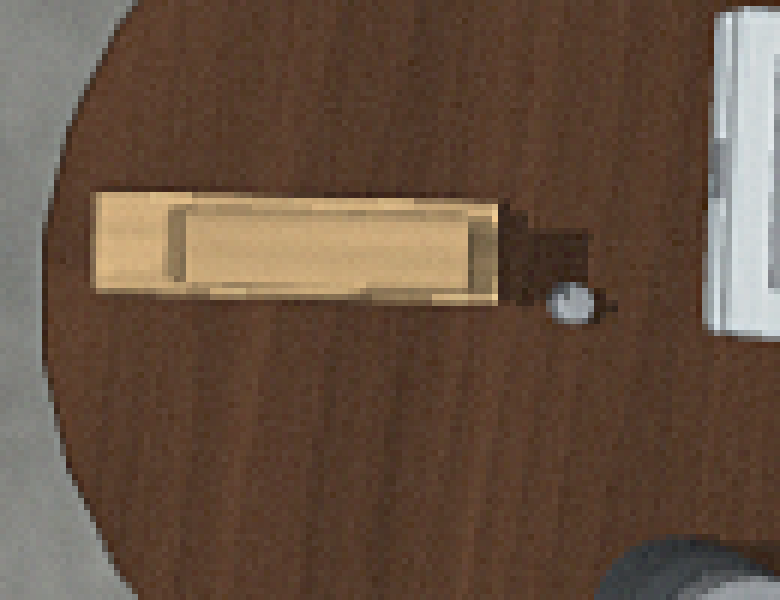

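The plate crop shows top corners at (218,155), (602,38), (700,370) and (308,488), with chips at (433,217) and (426,347). The block crop shows foot corners at (95,192), (498,203), (498,305) and (93,292).

```bash
python3 - <<'E'
from h import *
from bench import telemetry
st=telemetry.read_state()
P=[p2w("top",75+x/3.8-.4,200+y/3.8-.4,.04) for x,y in[(218,155),(602,38),(700,370),(308,488)]]
P=np.array(P)[:,:2]; print(P,np.linalg.norm(np.roll(P,-1,0)-P,axis=1))
ey=(P[0]+P[3]-P[1]-P[2]); yaw=np.arctan2(-ey[0],ey[1]); c=P.mean(0); print("plate",c,np.degrees(yaw))
ex=P[0]+P[1]-P[2]-P[3]; print("yaw2",np.degrees(np.arctan2(ex[1],ex[0])))
M=np.array([[np.cos(yaw),np.sin(yaw)],[-np.sin(yaw),np.cos(yaw)]])
for x,y in[(433,217),(426,347)]: print("chip plate frame",M@(p2w("top",75+x/3.8-.4,200+y/3.8-.4,.05)[:2]-c))
for z,q in((.058,[(95,192),(498,203),(498,305),(93,292)]),(.103,[(185,207),(470,215),(468,292),(185,284)])):
    F=np.array([p2w("top",350+x/6-.4,190+y/6-.4,z) for x,y in q]); d=F[0]+F[3]-F[1]-F[2]
    print("scr",F.mean(0),np.linalg.norm(np.roll(F,-1,0)-F,axis=1),"long axis deg",np.degrees(np.arctan2(d[1],d[0])))
    sw=np.arctan2(d[1],d[0])
    print(w2p("scene",F.mean(0)))
s=F.mean(0)
print("grip",rows(st,[s[0],s[1],.19],sw+np.pi/2))
print(R.from_quat(st["eef_rot"]).as_matrix())
E
```

```text
[[0.58130027 0.34611261]
 [0.63382151 0.15709753]
 [0.47208279 0.11194698]
 [0.41977859 0.30278927]] [0.19617641 0.16792256 0.19788003 0.16723087]
plate [0.52674579 0.2294866 ] 15.427376782945817
yaw2 15.306570904651057
chip plate frame [0.02407648 0.00175135]
chip plate frame [-0.03445985  0.02200148]
scr [ 0.58741343 -0.14543481  0.058     ] [0.12063864 0.03047416 0.12101196 0.02996456] long axis deg 86.91508232961858
[235.88002232 186.25638038]
scr [ 0.58805734 -0.14571952  0.103     ] [0.08004282 0.02161489 0.07936329 0.02163955] long axis deg 87.00286272232452
[232.54585669 167.23883341]
grip (array([-1.000e-02,  1.000e-02,  1.402e+01]), array([-14.96 , -13.248,   1.364]))
[[-9.21128779e-01  3.89257727e-01 -4.40572501e-04]
 [ 3.89257972e-01  9.21128016e-01 -1.18684772e-03]
 [-5.61659701e-05 -1.26473595e-03 -9.99999199e-01]]
```

>>> drive_tool(series=[0, 0, 1.4, -1, -0.9, 0.1, 1, 0, 0, 2.8, -2, -1.8, 0.1, 1, 0, 0, 4.2, -2.7, -2.4, 0.1, 1, 0, 0, 5.6, -3.4, -3, 0.1, 1, 0, 0, 7, -4.1, -3.6, 0.1, 1, 0, 0, 8.4, -4.8, -4.2, 0.1, 1, 0, 0, 9.8, -5.5, -4.8, 0.1, 1, 0, 0, 11.2, -6.2, -5.4, 0.1, 1, 0, 0, 12.6, -6.9, -6.1, 0.1, 1, 0, 0, 14, -7.5, -6.6, 0.1, 1])

```text
time: 0.93
ee_pos: [0.4174, 0.2126, 0.2405]
eef_rot: [0.728, 0.686, -0.0, -0.0]
ft_force: [0.5, -0.6, 0.1]
width: 0.087
grip_force: 0.0
```

```bash
cat > go.py <<'E'
import sys
from h import *
from bench import telemetry
st=telemetry.read_state()
x,y,z,a=map(float,sys.argv[1:5])
print(rows(st,[x,y,z],np.radians(a)),st["time"],st["ee_pos"],st["width"],st["joint_positions"].round(2))
E
python3 go.py .588 -.1455 .19 -3
```

```text
(array([-0.  ,  0.  , -0.07]), array([-8.687,  4.782,  1.261])) 0.9333 [0.4174092  0.21258662 0.24045034] 0.08701265424529178 [-0.85 -0.02  0.27  1.88  0.01  1.29 -0.63]
```

>>> drive_tool(series=[0, 0, 0, -0.9, 0.5, 0.1, 1, 0, 0, 0, -1.8, 1, 0.2, 1, 0, 0, 0, -2.7, 1.5, 0.3, 1, 0, 0, 0, -3.6, 2, 0.4, 1, 0, 0, 0, -4.5, 2.5, 0.5, 1, 0, 0, 0, -5.4, 3, 0.7, 1, 0, 0, 0, -6.3, 3.5, 0.9, 1, 0, 0, 0, -7.2, 4, 1.1, 1, 0, 0, 0, -8, 4.4, 1.2, 1, 0, 0, 0, -8.6, 4.7, 1.25, 1])

```text
time: 1.77
ee_pos: [0.5872, -0.1408, 0.1894]
eef_rot: [0.725, 0.688, -0.001, -0.0]
ft_force: [-0.1, 0.7, 0.9]
width: 0.0871
grip_force: 0.0
```

```bash
python3 go.py .588 -.1455 .092 -3;python3 - <<'E'
from bench import camera
import cv2
cv2.imwrite("pics/s1.png",cv2.resize(camera("scene")[90:290,60:360,::-1],None,fx=2.6,fy=2.6))
E
```

```text
(array([-0.02,  0.02, -0.  ]), array([-0.114,  0.03 ,  2.434])) 1.7667 [ 0.58718111 -0.14076202  0.1893573 ] 0.08710548992112706 [-0.33  0.36  0.62  1.62 -0.22  1.23  0.27]
```

View pics/s1.png

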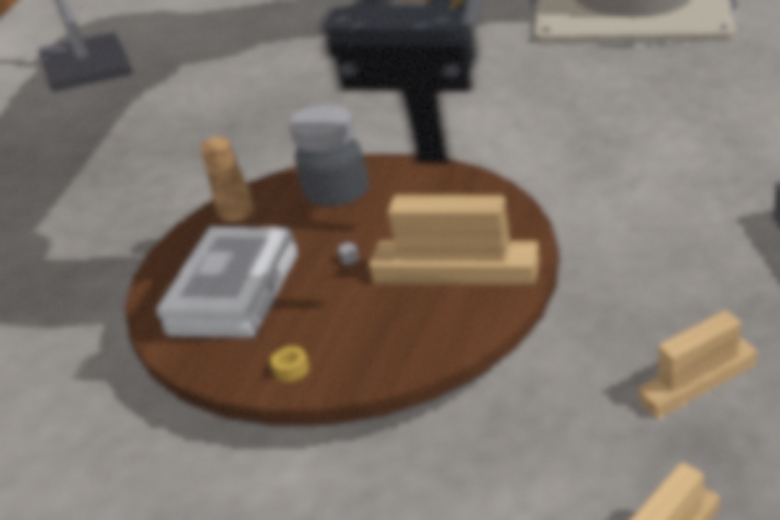

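The near finger tip shows at crop (432,160), i.e. pixel (226,151), behind and above the ridge. I'll check that against the expected projection.

```bash
python3 - <<'E'
from h import *
for p in([.64,-.141,.167],[.53,-.141,.167],[.588,-.1455,.103]): print(w2p("scene",p))
E
```

```text
[226.54507547 152.83759004]
[234.04404442 121.50461392]
[232.66810705 167.21856026]
```

>>> drive_tool(series=[0, 0, 0, -0.11, 0.03, 0.5, 1, 0, 0, 0, -0.11, 0.03, 1, 1, 0, 0, 0, -0.11, 0.03, 1.5, 1, 0, 0, 0, -0.11, 0.03, 2, 1, 0, 0, 0, -0.11, 0.03, 2.3, 1, 0, 0, 0, -0.11, 0.03, 2.43, 1, 0, 0, 0, -0.11, 0.03, 2.43, 1, 0, 0, 0, -0.11, 0.03, 2.43, -1, 0, 0, 0, -0.11, 0.03, 2.43, -1, 0, 0, 0, -0.11, 0.03, 2.43, -1], grip_force=30)

```text
time: 2.65
ee_pos: [0.5888, -0.1418, 0.0945]
eef_rot: [0.725, 0.689, 0.001, 0.001]
ft_force: [-0.1, -0.2, -0.6]
width: 0.0744
grip_force: 0.0
```

>>> drive_tool(series=[0, 0, 0, 0, 0, 0, -1, 0, 0, 0, 0, 0, 0, -1, 0, 0, 0, 0, 0, 0, -1, 0, 0, 0, 0, 0, 0, -1, 0, 0, 0, 0, 0, 0, -1, 0, 0, 0, 0, 0, 0, -1])

```text
time: 3.15
ee_pos: [0.5881, -0.1417, 0.0933]
eef_rot: [0.725, 0.689, 0.0, -0.0]
ft_force: [-0.5, 0.5, 0.2]
width: 0.0353
grip_force: 0.0
```

```bash
python3 go.py .588 -.1455 .16 -3
```

```text
(array([ 0.  , -0.  ,  0.02]), array([-9.400e-02,  1.000e-03, -1.667e+00])) 3.15 [ 0.58814366 -0.14172752  0.09333559] 0.035309590663704565 [-0.3   0.46  0.58  1.71 -0.28  1.05  0.33]
```

>>> drive_tool(series=[0, 0, 0, 0, 0, 0, -1, 0, 0, 0, 0, 0, 0, -1, 0, 0, 0, 0, 0, 0, -1, 0, 0, 0, 0, 0, 0, -1, 0, 0, 0, 0, 0, 0, -1, 0, 0, 0, 0, 0, 0, -1, 0, 0, 0, 0, 0, 0, -1, 0, 0, 0, 0, 0, 0, -1])

```text
time: 3.82
ee_pos: [0.5881, -0.1418, 0.0933]
eef_rot: [0.725, 0.689, -0.0, -0.0]
ft_force: [0.3, -0.4, -1.1]
width: 0.0217
grip_force: 29.9
```

>>> drive_tool(series=[0, 0, 0, 0, 0, -0.2, -1, 0, 0, 0, 0, 0, -0.5, -1, 0, 0, 0, 0, 0, -0.9, -1, 0, 0, 0, 0, 0, -1.3, -1, 0, 0, 0, 0, 0, -1.6, -1, 0, 0, 0, 0, 0, -1.7, -1, 0, 0, 0, 0, 0, -1.7, -1])

```text
time: 4.4
ee_pos: [0.5888, -0.1419, 0.1629]
eef_rot: [0.725, 0.689, 0.001, 0.001]
ft_force: [-0.4, 0.1, -2.0]
width: 0.0218
grip_force: 29.9
```

```bash
python3 go.py .5452 .162 .15 -74.65
```

```text
(array([ 0.02, -0.02, 14.35]), array([ 7.532, -1.475,  0.319])) 4.4 [ 0.58881034 -0.14189     0.16286015] 0.021768089421317378 [-0.32  0.39  0.61  1.65 -0.24  1.18  0.29]
```

>>> drive_tool(series=[0, 0, 0.7, 0.4, -0.1, 0, -1, 0, 0, 1.7, 1, -0.2, 0, -1, 0, 0, 2.8, 1.5, -0.3, 0, -1, 0, 0, 3.9, 2.1, -0.4, 0, -1, 0, 0, 5, 2.7, -0.5, 0, -1, 0, 0, 6.1, 3.2, -0.6, 0, -1, 0, 0, 7.2, 3.8, -0.8, 0, -1, 0, 0, 8.3, 4.4, -0.9, 0, -1, 0, 0, 9.4, 5, -1, 0, -1, 0, 0, 10.4, 5.5, -1.1, 0, -1])

```text
time: 5.23
ee_pos: [0.5545, 0.0822, 0.1605]
eef_rot: [0.954, 0.3, -0.001, -0.0]
ft_force: [-0.1, 0.7, -1.2]
width: 0.0217
grip_force: 29.9
```

```bash
python3 go.py .5452 .162 .15 -74.65
```

```text
(array([-0.01,  0.01,  3.91]), array([ 0.95 , -1.77 ,  0.264])) 5.2333 [0.5545393  0.08219322 0.16052863] 0.02168988655609355 [-0.81  0.29  0.69  1.77 -0.2   1.15 -1.02]
```

>>> drive_tool(series=[0, 0, 0.9, 0.2, -0.4, 0, -1, 0, 0, 1.8, 0.4, -0.8, 0, -1, 0, 0, 2.6, 0.6, -1.2, 0, -1, 0, 0, 3.2, 0.8, -1.5, 0.1, -1, 0, 0, 3.6, 0.9, -1.7, 0.2, -1, 0, 0, 3.8, 0.95, -1.77, 0.26, -1, 0, 0, 3.8, 0.95, -1.77, 0.26, -1, 0, 0, 3.8, 0.95, -1.77, 0.26, -1])

```text
time: 5.9
ee_pos: [0.5456, 0.1592, 0.1505]
eef_rot: [0.99, 0.14, -0.0, 0.0]
ft_force: [0.2, -0.7, -1.4]
width: 0.0219
grip_force: 29.9
```

```bash
python3 go.py .5452 .162 .0945 -74.65;python3 - <<'E'
from bench import camera
import cv2,numpy as np
a=cv2.resize(camera("top")[200:350,75:285,::-1],None,fx=2.8,fy=2.8)
b=cv2.resize(camera("scene")[60:230,310:520,::-1],None,fx=2.8,fy=2.8)
cv2.imwrite("pics/s2.png",cv2.resize(np.vstack([a,b]),None,fx=.66,fy=.66,interpolation=3))
E
```

```text
(array([0.01, 0.01, 0.16]), array([ 0.011, -0.071,  1.401])) 5.9 [0.54559179 0.15918693 0.1505263 ] 0.02189638125519502 [-0.95  0.33  0.7   1.76 -0.23  1.13 -1.46]
```

View pics/s2.png

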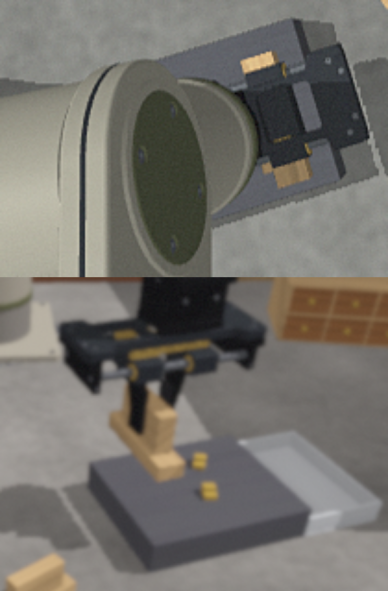

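The top view shows the block behind the chips, and the scene view shows it hovering over the near part of the plate with both chips ((200,460) and (209,491)) on the tray side. Next I lower it.

>>> drive_tool(series=[0, 0, 0.05, 0, -0.03, 0.4, -1, 0, 0, 0.1, 0, -0.06, 0.8, -1, 0, 0, 0.15, 0, -0.06, 1.1, -1, 0, 0, 0.15, 0, -0.06, 1.3, -1, 0, 0, 0.15, 0, -0.06, 1.38, -1, 0, 0, 0.15, 0, -0.06, 1.38, -1, 0, 0, 0.15, 0, -0.06, 1.38, -1])

```text
time: 6.58
ee_pos: [0.5454, 0.1621, 0.0962]
eef_rot: [0.991, 0.133, 0.0, -0.0]
ft_force: [0.4, 0.2, -1.9]
width: 0.0219
grip_force: 29.9
```

```bash
python3 go.py .5452 .162 .0945 -74.65;python3 - <<'E'
# TCP goal: block centre at plate y=+0.103
print(.5267-.2647*.103,.2295+.9643*.103)
E
python3 go.py .4994 .3288 .0945 -74.65
```

```text
(array([-0.  , -0.01, -0.  ]), array([-0.006,  0.   ,  0.043])) 6.5833 [0.54544178 0.16207111 0.09620961] 0.02194137103230834 [-0.92  0.4   0.67  1.81 -0.29  1.03 -1.44]
0.49943589999999993 0.32882290000000003
(array([-0.  , -0.01, -0.  ]), array([-0.008, -4.324,  0.043])) 6.5833 [0.54544178 0.16207111 0.09620961] 0.02194137103230834 [-0.92  0.4   0.67  1.81 -0.29  1.03 -1.44]
```

>>> drive_tool(series=[0, 0, 0, 0, 0, 0.04, -1, 0, 0, 0, 0, -0.1, 0.04, -1, 0, 0, 0, 0, -0.3, 0.04, -1, 0, 0, 0, 0, -0.5, 0.04, -1, 0, 0, 0, 0, -0.7, 0.04, -1, 0, 0, 0, 0, -0.9, 0.04, -1, 0, 0, 0, 0, -1.1, 0.04, -1, 0, 0, 0, 0, -1.3, 0.04, -1, 0, 0, 0, 0, -1.5, 0.04, -1, 0, 0, 0, 0, -1.7, 0.04, -1])

```text
time: 7.42
ee_pos: [0.5268, 0.2287, 0.0941]
eef_rot: [0.991, 0.134, 0.0, -0.0]
ft_force: [-0.8, 0.0, -2.4]
width: 0.0214
grip_force: 29.9
```

```bash
python3 go.py .4994 .3288 .0945 -74.65; python3 - <<'E'
from bench import camera,telemetry
import cv2
print(telemetry.read_state()["ft_force"])
cv2.imwrite("pics/s3.png",cv2.resize(camera("scene")[110:230,340:520,::-1],None,fx=3,fy=3))
E
```

```text
(array([-0., -0.,  0.]), array([ 1.000e-03, -2.594e+00, -9.000e-03])) 7.4167 [0.52682123 0.22873571 0.09414597] 0.021416120148876765 [-1.02  0.41  0.65  1.8  -0.28  1.03 -1.57]
[-7.54837644e-01  2.00132779e-03 -2.37961755e+00]
```

View pics/s3.png

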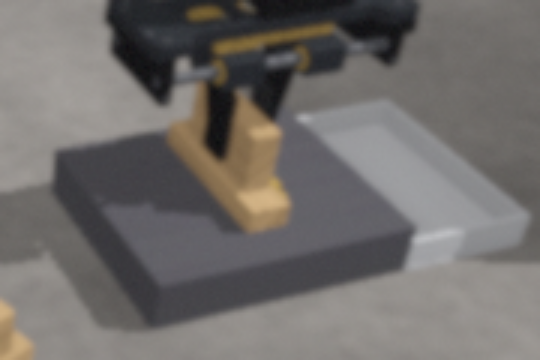

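The block sits upright and flat on the plate with the chips hidden just behind it (at about (280,185)), so I continue the sweep.

>>> drive_tool(series=[0, 0, 0, 0, -0.2, 0, -1, 0, 0, 0, 0, -0.4, 0, -1, 0, 0, 0, 0, -0.6, 0, -1, 0, 0, 0, 0, -0.8, 0, -1, 0, 0, 0, 0, -1, 0, -1, 0, 0, 0, 0, -1.2, 0, -1, 0, 0, 0, 0, -1.4, 0, -1, 0, 0, 0, 0, -1.6, 0, -1, 0, 0, 0, 0, -1.75, 0, -1, 0, 0, 0, 0, -1.9, 0, -1])

```text
time: 8.3
ee_pos: [0.5067, 0.3018, 0.0941]
eef_rot: [0.991, 0.134, -0.0, 0.0]
ft_force: [0.0, 0.8, -1.4]
width: 0.0222
grip_force: 29.9
```

>>> drive_tool(series=[0, 0, 0, 0, -0.15, 0, -1, 0, 0, 0, 0, -0.3, 0, -1, 0, 0, 0, 0, -0.45, 0, -1, 0, 0, 0, 0, -0.58, 0, -1, 0, 0, 0, 0, -0.65, 0, -1, 0, 0, 0, 0, -0.65, 0, -1, 0, 0, 0, 0, -0.65, 0, -1, 0, 0, 0, 0, -0.65, 0, -1])

```text
time: 8.97
ee_pos: [0.5003, 0.3258, 0.0942]
eef_rot: [0.991, 0.133, 0.0, 0.0]
ft_force: [-0.1, -0.6, -0.7]
width: 0.022
grip_force: 29.9
```

```bash
python3 go.py .4994 .3288 .0945 -74.65; python3 - <<'E'
from bench import camera,telemetry
import cv2
print(telemetry.read_state()["ft_force"])
cv2.imwrite("pics/s4.png",cv2.resize(camera("scene")[110:230,340:520,::-1],None,fx=4,fy=4,interpolation=3))
E
```

```text
(array([ 0.  , -0.  , -0.01]), array([-0.001, -0.078, -0.009])) 8.9667 [0.50026118 0.32578694 0.09415421] 0.02203468174990226 [-1.14  0.45  0.61  1.73 -0.29  1.05 -1.73]
[-0.08879776 -0.58967692 -0.71732937]
```

View pics/s4.png

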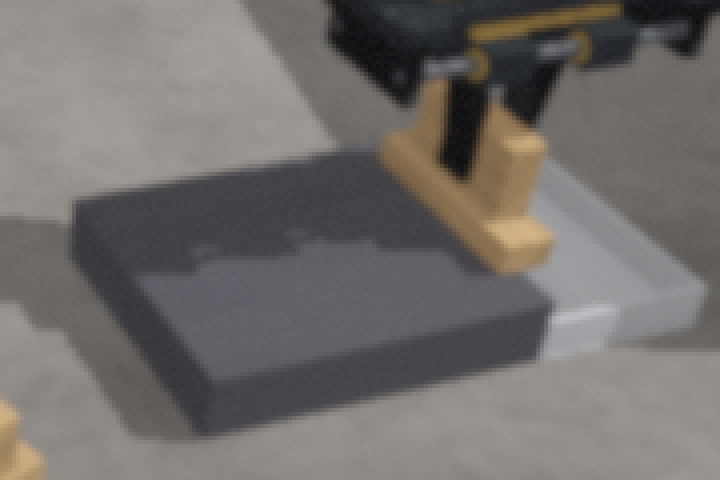

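The plate behind the block is clear of chips, and the block's front is past the edge. A little further to be safe, then back.

>>> drive_tool(series=[0, 0, 0, 0, -0.12, 0, -1, 0, 0, 0, 0, -0.25, 0, -1, 0, 0, 0, 0, -0.3, 0, -1, 0, 0, 0, 0, -0.3, 0, -1, 0, 0, 0, 0, -0.3, 0, -1, 0, 0, 0, 0, -0.3, 0, -1, 0, 0, 0, 0, -0.3, 0, -1])

```text
time: 9.6
ee_pos: [0.497, 0.3375, 0.0942]
eef_rot: [0.991, 0.133, 0.0, 0.0]
ft_force: [-0.4, 0.8, -1.3]
width: 0.0216
grip_force: 29.9
```

>>> drive_tool(series=[0, 0, 0, 0, 0.2, -0.1, -1, 0, 0, 0, 0, 0.5, -0.1, -1, 0, 0, 0, 0, 0.9, -0.1, -1, 0, 0, 0, 0, 1.3, -0.1, -1, 0, 0, 0, 0, 1.7, -0.1, -1, 0, 0, 0, 0, 2.1, -0.1, -1, 0, 0, 0, 0, 2.5, -0.1, -1, 0, 0, 0, 0, 2.8, -0.1, -1, 0, 0, 0, 0, 3, -0.1, -1, 0, 0, 0, 0, 3, -0.1, -1])

```text
time: 10.43
ee_pos: [0.5295, 0.2192, 0.0984]
eef_rot: [0.991, 0.132, 0.0, 0.0]
ft_force: [0.5, 0.1, -1.6]
width: 0.0217
grip_force: 29.9
```

```bash
python3 go.py .5267 .2295 .0933 -74.65; python3 - <<'E'
from bench import camera,telemetry
import cv2
print(telemetry.read_state()["ft_force"])
cv2.imwrite("pics/s5.png",cv2.resize(camera("scene")[110:230,340:520,::-1],None,fx=4,fy=4,interpolation=3))
E
```

```text
(array([ 0.01, -0.  , -0.04]), array([ 0.001, -0.267,  0.126])) 10.4333 [0.52945854 0.21919625 0.09835422] 0.021692741841269538 [-1.01  0.4   0.66  1.8  -0.28  1.04 -1.56]
[ 0.48382776  0.05188068 -1.62757634]
```

View pics/s5.png

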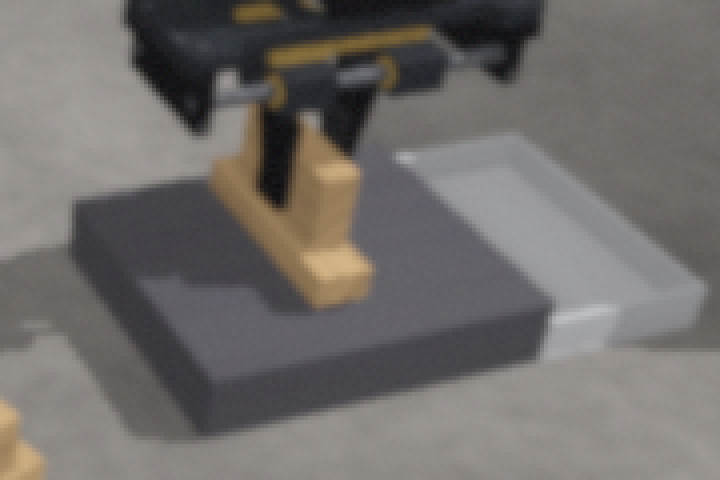

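The plate top is visibly empty, and the chips must be under the tray's inner edge. I'll lower onto the plate and check the top camera numerically for brass.

>>> drive_tool(series=[0, 0, 0, 0, 0, 0.05, -1, 0, 0, 0, 0, 0, 0.1, -1, 0, 0, 0, 0, 0, 0.12, -1, 0, 0, 0, 0, 0, 0.13, -1, 0, 0, 0, 0, 0, 0.13, -1])

```text
time: 10.9
ee_pos: [0.5283, 0.2232, 0.0932]
eef_rot: [0.991, 0.134, -0.0, -0.0]
ft_force: [-2.8, 0.2, 4.6]
width: 0.0218
grip_force: 29.9
```

```bash
cat > brass.py <<'E'
from h import *
from bench import camera,telemetry
import cv2
st=telemetry.read_state(); print(st["time"],st["ee_pos"],st["ft_force"])
a=camera("top"); h=cv2.cvtColor(a,cv2.COLOR_RGB2HSV); m=cv2.inRange(h,(15,130,60),(30,255,255))
n,_,s,c=cv2.connectedComponentsWithStats(m)
M=R.from_euler("z",15.35,degrees=True)
for i in range(1,n):
    if s[i,4]>8 and c[i,0]<300: print(s[i,4],c[i],M.inv().apply(p2w("top",*c[i],.012)-[.5267,.2295,0]).round(3))
E
python3 brass.py
```

```text
10.9 [0.52829081 0.22316483 0.09324574] [-2.83086287  0.22253239  4.58525256]
```

>>> drive_tool(series=[0, 0, 0, 0, 0, 0, -0.6, 0, 0, 0, 0, 0, 0, -0.2, 0, 0, 0, 0, 0, 0, 0.2, 0, 0, 0, 0, 0, 0, 0.2, 0, 0, 0, 0, 0, 0, 0.2, 0, 0, 0, 0, 0, 0, 0.2, 0, 0, 0, 0, 0, 0, 0.2, 0, 0, 0, 0, 0, 0, 0.2])

```text
time: 11.62
ee_pos: [0.5287, 0.222, 0.0929]
eef_rot: [0.991, 0.133, 0.0, -0.0]
ft_force: [-0.1, 0.0, -0.2]
width: 0.0515
grip_force: 0.0
```

>>> drive_tool(series=[0, 0, 0, 0, 0, -0.2, 0.2, 0, 0, 0, 0, 0, -0.5, 0.2, 0, 0, 0, 0, 0, -1, 0.2, 0, 0, 0, 0, 0, -1.6, 0.2, 0, 0, 0, 0, 0, -2.2, 0.2, 0, 0, 0, 0.2, 0.5, -2.8, 0.2, 0, 0, 0, 0.4, 1.2, -3, 0.2, 0, 0, 0, 0.6, 2, -3, 0.2, 0, 0, 0, 0.8, 2.8, -3, 0.2, 0, 0, 0, 1, 3.6, -3, 0.2])

```text
time: 12.45
ee_pos: [0.6062, 0.0926, 0.2147]
eef_rot: [0.991, 0.134, 0.001, -0.0]
ft_force: [-0.2, -0.1, -0.6]
width: 0.0526
grip_force: 0.0
```

>>> drive_tool(series=[0, 0, 0, 0, 0.8, 0, 0.2, 0, 0, 0, 0, 1.6, 0, 0.2, 0, 0, 0, 0, 2.4, 0, 0.2, 0, 0, 0, 0, 3.2, 0, 0.2, 0, 0, 0, 0, 4, 0, 0.2, 0, 0, 0, 0, 4.6, 0, 0.2, 0, 0, 0, 0, 5, 0, 0.2, 0, 0, 0, 0, 5, 0, 0.2])

```text
time: 13.12
ee_pos: [0.6581, -0.1042, 0.2144]
eef_rot: [0.991, 0.131, 0.0, 0.001]
ft_force: [-0.3, -0.5, 0.6]
width: 0.0522
grip_force: 0.0
```

```bash
python3 brass.py; python3 - <<'E'
from bench import camera
import cv2,numpy as np
a=cv2.resize(camera("top")[195:350,60:285,::-1],None,fx=2,fy=2,interpolation=3)
b=cv2.resize(camera("scene")[110:230,340:520,::-1],(450,300),interpolation=2)
cv2.imwrite("pics/s6.png",np.vstack([a[:290],b]))
E
```

```text
13.1167 [ 0.65811809 -0.10419375  0.21442193] [-0.26224904 -0.5093445   0.64507479]
9 [143.11111111  48.        ] [ 0.444 -0.011  0.012]
23 [138.43478261 274.60869565] [0.019 0.116 0.012]
23 [147.43478261 305.73913043] [-0.042  0.116  0.012]
```

View pics/s6.png

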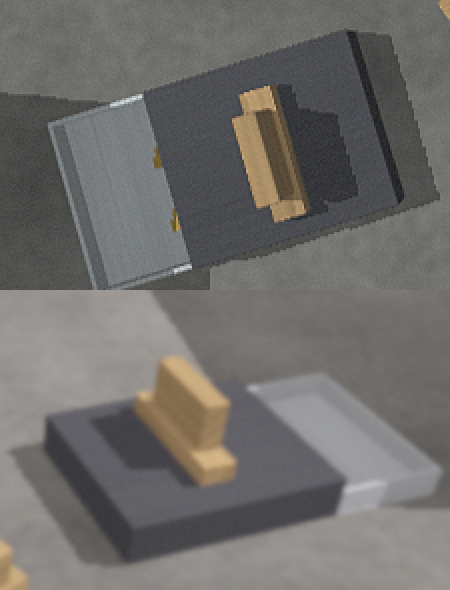

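The top view shows the block standing in the middle of the plate, with both chips in the tray beside the plate edge at (158,157) and (176,220). The gripper is clear, so I'm handing in.

```bash
python3 -c "
from bench import r
print(r.close_job())"
```

```text
the job is handed in; nothing more can be done
None
```

I wiped both offcuts into the catch tray with the block, then stood it upright on the cleared plate and released it. I handed the job in at about 13 s. The last pictures show this end state, but no verdict came back.

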